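# Grease the polishing spindle's bearing through its tilted nipple

### The arm

A 7-joint arm with a two-finger parallel gripper is mounted at the origin on the work surface. World frame = base frame: x ahead of the robot, y to its left, z up, the work surface at z = 0. Lengths are in m, angles in degrees, forces in N, time in s.
With the tool pointing down it reaches from about 0.4 to 0.85 m from the base axis. Payload 4.4 kg.
Tool frame: the origin (TCP) lies midway between the tips of the shut fingers; the grasp point (between the pads) lies 19 mm behind it; z points along the fingers, y is the line along which they close (so a half turn about z gives the same grasp; the last joint's range is limited). The gripper opens to 94 mm and grips with 3 to 60 N. Pads are 16 mm wide; open, the fingers measure 119 mm over their backs; the gripper's body (75 mm by 177 mm) begins 78 mm behind the grasp point.
Start: joints at [-74.072, 36.005, 2.206, 86.941, -1.547, 57.084, -1.146], TCP at [0.219, 0.612, 0.205] pointing down, gripper open.
Joint ranges: [-175.42, 175.42], [-21.48, 121.26], [-71.46, 75.88], [10.55, 141.38], [-63.04, 243.04], [13.31, 113.54], [-168.57, 168.57]. Speed limits (degrees/s): [147.25, 147.25, 180, 180, 180, 180, 180].

### API

Orientations are given as [roll, pitch, yaw] about the fixed x, y, z axes, in that order (R = Rz(yaw) Ry(pitch) Rx(roll)).
In Python, from cell import env gives the robot as it stands. The module is installed in compiled form; this text tells all that it offers.
- The arm moves only by the shell command python3 -m pendant 'ROWS' [OPENING] [FORCE]. ROWS is JSON, a list that holds one entry, the list of rows, each a list of 4 numbers: the shift along the tool's x, y, z in mm, then the turn about the tool's z in degrees. In form: [[[tx, ty, tz, turn], ...]]. A call has 1 to 8 rows; each row is the pose to reach, as a shift and turn from the pose commanded when the call began, along the tool's axes at that moment; what a row does not reach only later rows make up. A row lasts 1/10 s, in which the tool goes at most 50 mm and 8.59 degrees, less where a joint would pass 70% of its speed; a pose out of reach is approached as far as the arm can. A call with a gripper value outside its range is refused whole. OPENING is the finger opening in mm, from 0 to 94, set as the call begins (- or left out, the last holds). The fingers move at their own pace and stop on an object; FORCE is the grip in N (left out, the last holds). Time passes only in rows, so rows that repeat a pose let the fingers close. It gives the time, the measured TCP pose, the force, the opening and the grip force at its end, in the units of the state.
- env.sense(): the state, without advancing time (a new reading comes with each control period).
- env.get_image(name): name is "side" or "top"; returns a dict with "color" (384x512x3 uint8, blue, green, red), "z_map" (384x512 float32, m along the optical axis (not along the pixel's ray), 0 where there is no reading), "K" (3x3 intrinsics, pixels), "extrinsics" (4x4, takes a point from camera to world coordinates). Camera axes: x right, y up, looking along -z (the intrinsics and any distortion apply to the point x, -y, -z); pixel columns grow to the right and rows downward; lengths in m; the calibration is good to about 2 mm. A picture is of the moment at which its call begins.
- env.finish_job(): hands the job in; it is judged then, once.
The state is a dict: "t": time; "q": joint angles; "qd": joint speeds; "tau": joint torques, N m; "position": TCP position; "tcp_rot": TCP orientation; "contact_force": force on the tool from outside, world axes, zero at the start; "ft_torque": the same for the moment, N m; "width": finger opening in m; "finger_force": force on a finger pad.
Only numpy, scipy, OpenCV 4.12 (cv2) and the standard library are available. Lean on these libraries where they do the work, as an engineer would, in place of code of your own. Each camera call takes 0.05 s, during which the arm holds its last target. There are 200 camera calls.

### The job

Lift the small push-type grease gun out of its wooden stand and hold it steady for about a second lined up with the spindle's slanted grease nipple, its coupler a few centimetres short of the nipple's ball head. Then press the coupler squarely onto the nipple until it snaps over the ball, and keep pushing until the nozzle is more than halfway into the gun against its spring; finish still gripping the gun and holding it pressed in like that. Do not knock the other things on the bench about.

Things in the scene. Friction and masses are not known exactly. Their poses are not given: they have to be found in the camera images.
- gun_grip (a point): push-type grease gun, 0.4 kg, upright in the stand, nozzle down. Point: middle of its square black grip, 28 x 28 mm, 64 tall, 28 mm above the top of its round collar (56 across, 6 thick, resting on the stand) and 36 below the grip's top (22 mm knob, 6 high, on top). z: gun's axis, nozzle to grip; x, y square to the grip's faces. Lifts straight out
- coupler_mouth (a point): centre of the open, flared mouth of the coupler (33 mm across) at the lower end of the gun's nozzle, axes as the gun's; 95 mm below gun_grip while the nozzle is out
- coupler_seat (a point): point on the gun's axis inside the coupler, 17 mm up from the mouth, where the ball's centre sits once snapped on; 78 mm below gun_grip while the nozzle is out. Three sprung jaws make the snap: pushing the ball past them takes about 10 N, then the coupler jumps on by about 14 mm
- nozzle (a joint): how far the nozzle with its coupler is pushed into the gun, in m: 0 fully out, 0.016 fully in, halfway at 0.008. Its spring starts at 5 N and adds 0.7 N per mm (10.5 N halfway, 16 N fully in); it pushes back all the time, so the gun must be held in
- nipple_ball (a point): centre of the grease nipple's steel ball head, 16 mm across, on a neck 8 mm thick that comes out of a brass hexagon 23 mm below the ball's centre. z is the nipple's own axis, pointing out of the bearing: it leans 25 degrees from vertical towards the machine's -x, square to the shaft (roughly to the robot's right). It does not move
- machine: polishing spindle on a plywood base 130 x 190 mm, fixed: grey bearing housing in the middle, shaft along its y at 68 mm height, felt wheel 90 mm across towards +y, small belt pulley towards -y. Origin under the housing, on the bench; the ball is at (-26, 0, 124) mm in its frame. It stands left or right, yaw 1.1 to 2.0 rad: wheel nearest the robot
- stand: wooden block 100 x 100 mm, 76 mm tall, fixed, with a 42 mm square through hole in which the gun's nozzle hangs; origin under its centre. It stands on the other side from the spindle
- wire_brush_mid (a point): black-handled wire brush, about 165 mm long, lying between the other things
- tub_mid (a point): clear plastic tub, 68 mm across, 45 mm tall
- offcut_mid (a point): pale wood offcut 100 x 100 x 18 mm with a notch and two nails
- solder_reel_mid (a point): metal solder reel, 56 mm across, 42 mm tall
- jar_mid (a point): amber glass jar, 60 mm across, 75 mm tall
- hammer_grip (a point): hammer lying on the left of the bench
- spanner_grip (a point): spanner lying on the right of the bench

How it is judged:
By the outcome, as a careful person would: the job done as asked, in the order asked, and still so for the second after the job is handed in, while the arm keeps its last pose, push and grip.
It also fails if it takes over 48 s, if anything falls off the work surface, if the arm or the gripper's body presses on something with over 40 N, if the wrist force passes 120 N, or if a joint passes its speed limit or range.

## Working session

There is one attempt and no reset: what is moved stays moved. The work goes in short steps, Python scripts to look and compute and a shell command to move; the robot and the scene stay as the last step left them, time stands still between calls to the robot, and variables do not carry over. Pictures are saved under pics/ and viewed, at most 10 in all, crops included, and the job is handed in when it is done.

```bash
mkdir -p pics
cat > h.py <<'E'
import numpy as np, cv2
from cell import env
def grab(n):
    d=env.get_image(n); K,T,z=d["K"],d["extrinsics"],d["z_map"]
    v,u=np.mgrid[:z.shape[0],:z.shape[1]]
    P=np.stack([(u-K[0,2])*z/K[0,0],-(v-K[1,2])*z/K[1,1],-z],-1)
    W=P@T[:3,:3].T+T[:3,3]; W[z==0]=np.nan
    return d,W
def pix(d,p):
    K,T=d["K"],d["extrinsics"]; c=(np.linalg.inv(T)@np.append(p,1))[:3]; c=c*[1,-1,-1]
    return (K@c)[:2]/c[2]
E
python3 - <<'E'
from h import *
s=env.sense(); print({k:np.round(v,3) for k,v in s.items()})
for n in("top","side"):
    d,W=grab(n); cv2.imwrite(f"pics/{n}0.png",d["color"]); np.savez(f"{n}0.npz",W=W,c=d["color"]); print([k for k in d],np.round(d["extrinsics"],2).tolist(),d["K"].tolist())
E
```

```text
{'t': np.float64(0.0), 'q': array([-74.07 ,  36.056,   2.203,  86.994,  -1.549,  57.084,  -1.148]), 'qd': array([-0.031, -0.004, -0.008, -0.035,  0.064, -0.005,  0.   ]), 'tau': array([-1.0000e-03, -5.4973e+01,  1.1440e+00, -1.8663e+01, -5.2000e-02,
        2.4000e-02,  0.0000e+00]), 'position': array([0.219, 0.611, 0.205]), 'tcp_rot': array([-179.896,    0.   ,  160.297]), 'contact_force': array([ 0.294, -0.022,  0.413]), 'ft_torque': array([-0.031, -0.045,  0.002]), 'finger_force': np.float64(0.0), 'width': np.float64(0.094)}
['color', 'z_map', 'K', 'extrinsics'] [[0.02, 0.99, -0.14, 0.27], [-1.0, 0.02, 0.0, 0.01], [0.01, 0.14, 0.99, 1.39], [0.0, 0.0, 0.0, 1.0]] [[359.60091245360434, 0.0, 257.40421451242725], [0.0, 359.60091245360434, 189.45149320109857], [0.0, 0.0, 1.0]]
['color', 'z_map', 'K', 'extrinsics'] [[0.89, 0.27, -0.37, 0.0], [-0.45, 0.48, -0.75, -0.91], [-0.02, 0.83, 0.55, 0.75], [0.0, 0.0, 0.0, 1.0]] [[392.9176152090752, 0.0, 266.0941620091373], [0.0, 392.9176152090752, 196.78211405972755], [0.0, 0.0, 1.0]]
```

View pics/top0.png

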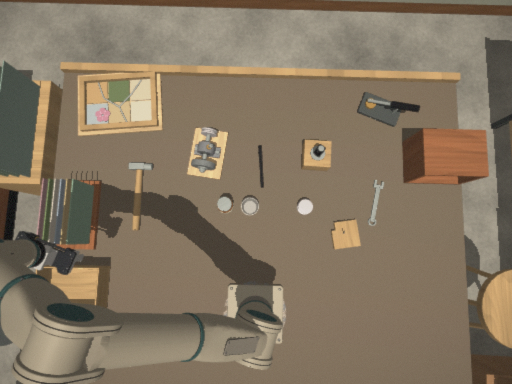

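View pics/side0.png

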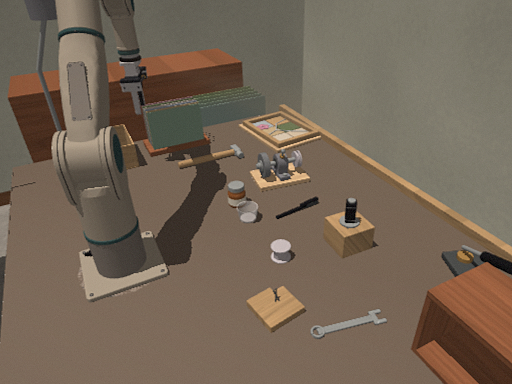

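The top view shows the machine at about (207,153) and the stand with the gun at (317,154). The brush is between them at (261,167). In the side view the gun is at (350,212) and the machine at (280,168). Next I'll measure positions from the depth maps.

Run:
```python
from h import *
t=np.load("top0.npz"); W=t["W"]; c=t["c"]
def reg(W,u0,u1,v0,v1,z0,z1):
    R=W[v0:v1,u0:u1].reshape(-1,3); return R[(R[:,2]>z0)&(R[:,2]<z1)]
def rect(P,n):
    r=cv2.minAreaRect((P[:,:2]*1000).astype(np.float32)); print(n,len(P),"c",np.round(r[0],1),"size",np.round(r[1],1),"ang",round(r[2],1),"zmed",np.round(np.median(P[:,2]),4))
rect(reg(W,295,340,130,175,.066,.080),"stand")
for a,b in((.08,.09),(.10,.18),(.14,.18)): 
    P=reg(W,300,340,130,175,a,b); 
    if len(P)>3: rect(P,f"gun {a}"); print(P.mean(0).round(4))
rect(reg(W,180,235,120,185,.006,.03),"base")
P=reg(W,180,235,120,185,.115,.16); print(P.round(3)[:40])
S=np.load("side0.npz")["W"]
P=reg(S,335,365,190,235,.09,.25);print("side gun",len(P),P.mean(0).round(4),P.min(0).round(3),P.max(0).round(3))
P=reg(S,335,365,190,235,.12,.165);rect(P,"side grip")
rect(reg(S,320,380,205,255,.068,.079),"side stand")
P=reg(S,245,315,140,190,.113,.17); print(P.round(3)[:60])
def crop(n,u0,u1,v0,v1,f):
    i=np.load(n+"0.npz")["c"][v0:v1,u0:u1]; return cv2.resize(i,(400,400),interpolation=cv2.INTER_CUBIC)
cv2.imwrite("pics/crops.png",np.hstack([crop("top",177,237,123,183,8),crop("side",245,315,135,205,8)]))
```

```text
stand 534 c [ 596.  -218.5] size [100.6 100.5] ang 87.4 zmed 0.0755
gun 0.08 85 c [ 597.2 -214.5] size [86.4 94.5] ang 89.6 zmed 0.0814
[ 0.5937 -0.2175  0.0822]
gun 0.1 89 c [ 595.4 -218. ] size [28.4 30.1] ang 51.9 zmed 0.1453
[ 0.5921 -0.2155  0.1398]
gun 0.14 61 c [ 596.7 -217.6] size [27.7 30. ] ang 47.3 zmed 0.1473
[ 0.595  -0.2177  0.148 ]
base 947 c [603.7 204.8] size [211.8 249. ] ang 89.0 zmed 0.0176
[[0.606 0.18  0.129]
 [0.605 0.176 0.133]
 [0.604 0.172 0.137]
 [0.606 0.17  0.13 ]
 [0.602 0.18  0.132]
 [0.601 0.176 0.134]
 [0.602 0.173 0.132]
 [0.602 0.169 0.132]
 [0.604 0.167 0.122]
 [0.6   0.181 0.124]
 [0.598 0.176 0.131]
 [0.598 0.173 0.131]
 [0.598 0.169 0.13 ]
 [0.596 0.177 0.126]
 [0.596 0.173 0.124]
 [0.596 0.17  0.126]
 [0.55  0.194 0.116]
 [0.542 0.201 0.115]
 [0.538 0.215 0.115]
 [0.539 0.201 0.116]
 [0.534 0.211 0.119]
 [0.534 0.204 0.119]]
side gun 246 [ 0.593  -0.2306  0.1265] [ 0.58  -0.242  0.09 ] [ 0.617 -0.207  0.156]
side grip 148 c [ 597.6 -223.9] size [29.1 27.7] ang 57.0 zmed 0.1423
side stand 581 c [ 599.3 -222.5] size [105.1 102.1] ang 87.4 zmed 0.0768
[[0.605 0.174 0.13 ]
 [0.606 0.169 0.132]
 [0.607 0.164 0.134]
 [0.612 0.166 0.131]
 [0.602 0.177 0.125]
 [0.602 0.17  0.128]
 [0.602 0.162 0.132]
 [0.606 0.162 0.131]
 [0.609 0.16  0.131]
 [0.6   0.167 0.126]
 [0.605 0.167 0.125]
 [0.606 0.162 0.127]
 [0.611 0.165 0.125]
 [0.556 0.211 0.114]
 [0.601 0.167 0.122]
 [0.603 0.164 0.123]
 [0.608 0.167 0.121]
 [0.543 0.208 0.115]
 [0.55  0.205 0.114]
 [0.551 0.201 0.116]
 [0.556 0.201 0.114]
 [0.605 0.175 0.114]
 [0.608 0.172 0.114]
 [0.54  0.201 0.114]
 [0.549 0.197 0.114]
 [0.552 0.194 0.115]
 [0.556 0.195 0.113]
 [0.54  0.193 0.114]
 [0.544 0.186 0.117]
 [0.552 0.187 0.114]
 [0.545 0.181 0.115]]
```

View pics/crops.png

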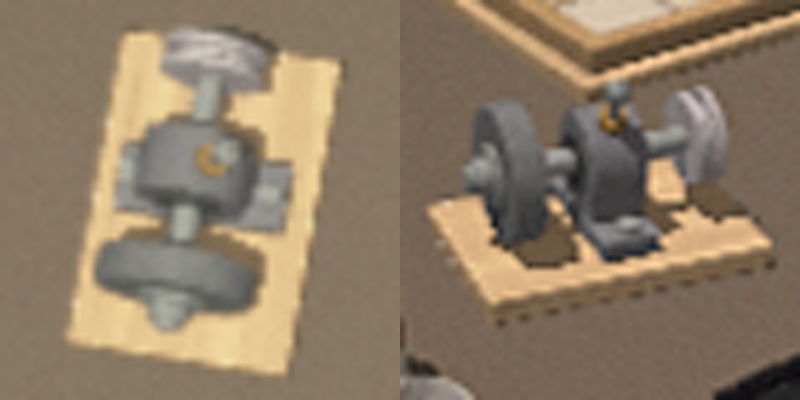

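Run:
```python
from h import *
from scipy.optimize import least_squares
dt=env.get_image("top"); ds=env.get_image("side")
def ray(d,uv):
    K,T=d["K"],d["extrinsics"]; r=np.linalg.inv(K)@np.array([*uv,1.]); return T[:3,3],T[:3,:3]@(r*[1,-1,-1])
def atz(d,uv,z): o,r=ray(d,uv); return o+r*(z-o[2])/r[2]
def tri(a,b):
    f=lambda p:np.r_[pix(dt,p)-a,pix(ds,p)-b]; s=least_squares(f,[.6,0,.1]); return s.x.round(4),s.fun.round(2)
print("ball",tri((177+.15*226-.5,123+.15*150-.5),(245+.175*218-.5,135+.175*91-.5)))
# base by colour with corners of the plywood top
c=dt["color"][123:183,177:237].astype(int); m=((c[...,2]-c[...,0]>60)&(c[...,2]>150)).astype(np.uint8)
h=cv2.convexHull(np.argwhere(m)[:,::-1].astype(np.float32)); h=h[:,0]+[177,123]
for z in(.012,.018):
    Q=np.array([atz(dt,q,z)[:2] for q in h])*1000; print(z,cv2.minAreaRect(Q.astype(np.float32)))
def crop(d,u0,u1,v0,v1): return cv2.resize(d["color"][v0:v1,u0:u1],(400,400),interpolation=cv2.INTER_CUBIC)
cv2.imwrite("pics/gun.png",np.hstack([crop(dt,297,337,132,172),crop(ds,323,378,195,250)]))
```

```text
ball (array([0.6058, 0.1752, 0.123 ]), array([ 0.22, -0.49, -0.51,  0.11]))
0.012 ((601.716064453125, 201.8009490966797), (130.0806121826172, 190.4657440185547), 82.54727172851562)
0.018 ((600.2688598632812, 200.95382690429688), (129.5134735107422, 189.63534545898438), 82.54725646972656)
```

View pics/gun.png

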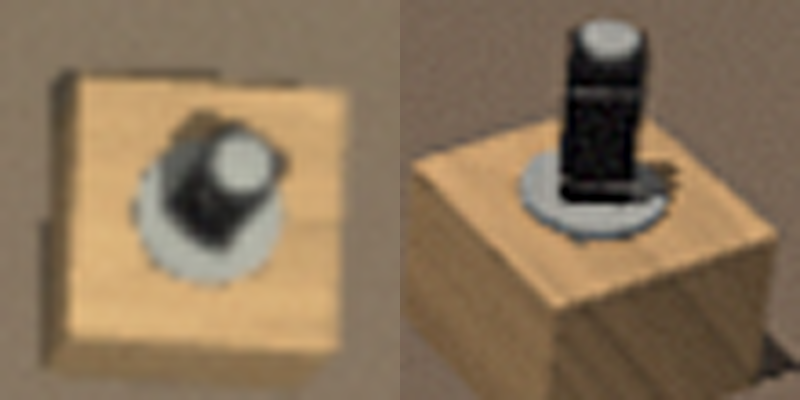

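The plywood base fits as 130 x 190 mm, centred near (0.600, 0.201), yaw about 82.5°. The ball is near (0.602, 0.176, 0.124). The gun is at about (0.597, -0.218), and its grip is turned roughly 45-50° to the bench in both crops. The pendant can't tilt the tool, so I'll have to pivot the gun in the grip against the edge of the stand's hole.

```bash
cat >> h.py <<'E'
def go(x,y,z,yaw):
    s=env.sense(); p=s["position"]; r,pt,yw=s["tcp_rot"]; a=np.radians(yw)
    d=(np.array([x,y,z])-p)*1000; c,n=np.cos(a),np.sin(a)
    print("t",round(float(s["t"]),2),"pos",p.round(4),"rot",s["tcp_rot"].round(1),"F",s["contact_force"].round(1),"w",round(float(s["width"]),4),"ff",round(float(s["finger_force"]),1))
    print("need",np.round([d[0]*c+d[1]*n,d[0]*n-d[1]*c,-d[2],-((yaw-yw+180)%360-180)],1))
E
python3 -m pendant '[[[-35,-36,-5,8],[-70,-72,-8,16],[-105,-108,-10,24],[-140,-144,-12,32],[-175,-180,-15,40],[-210,-216,-15,48],[-245,-252,-15,56],[-280,-288,-15,64]]]' 80
python3 -c "
from h import *
go(.597,-.218,.22,50)"
```

```text
t: 1.0
position: [0.3852, 0.2467, 0.2207]
tcp_rot: [180.0, -0.0, 96.0]
contact_force: [1.1, 0.9, -0.6]
width: 0.0801
finger_force: 0.0
t 1.0 pos [0.3852 0.2467 0.2207] rot [180.  -0.  96.] F [ 1.1  0.9 -0.6] w 0.0801 ff 0.0
need [-484.2  162.2    0.7   46. ]
```

```bash
python3 -m pendant '[[[-47,16,0,8],[-94,32,0,16],[-141,47,0,24],[-188,63,0,32],[-235,79,0,40],[-282,95,0,46],[-329,110,0,46],[-376,126,0,46]]]'
python3 -c "
from h import *
go(.597,-.218,.22,50)"
```

```text
t: 1.8
position: [0.5517, -0.1131, 0.2203]
tcp_rot: [-180.0, -0.0, 50.3]
contact_force: [0.5, 1.3, 0.9]
width: 0.0801
finger_force: 0.0
t 1.8 pos [ 0.5517 -0.1131  0.2203] rot [-180.    -0.    50.3] F [0.5 1.3 0.9] w 0.0801 ff 0.0
need [-51.8 101.9   0.3   0.3]
```

```bash
python3 -m pendant '[[[-20,40,0,0],[-42,82,0,0],[-52,102,0,0],[-52,102,0,0],[-52,102,0,0]]]'
python3 - <<'E'
from h import *
go(.597,-.218,.093,50)
ds=env.get_image("side"); dt=env.get_image("top")
s=env.sense()["position"]
def crop(d,u,v,r): return cv2.resize(d["color"][v-r:v+r,u-r:u+r],(400,400),interpolation=cv2.INTER_CUBIC)
cv2.imwrite("pics/above.png",np.hstack([crop(dt,317,152,30),crop(ds,350,195,50)]))
print(pix(ds,s),pix(ds,[.597,-.218,.11]),pix(dt,s))
E
```

```text
t: 2.3
position: [0.596, -0.2161, 0.2199]
tcp_rot: [-179.9, -0.0, 50.3]
contact_force: [-0.3, 0.4, -0.2]
width: 0.0799
finger_force: 0.0
t 2.3 pos [ 0.596  -0.2161  0.2199] rot [-179.9   -0.    50.3] F [-0.3  0.4 -0.2] w 0.0799 ff 0.0
need [ -0.8   2.  126.9   0.3]
[351.36253697 176.71263869] [348.46247    211.62444308] [323.50502621 142.55012988]
```

View pics/above.png

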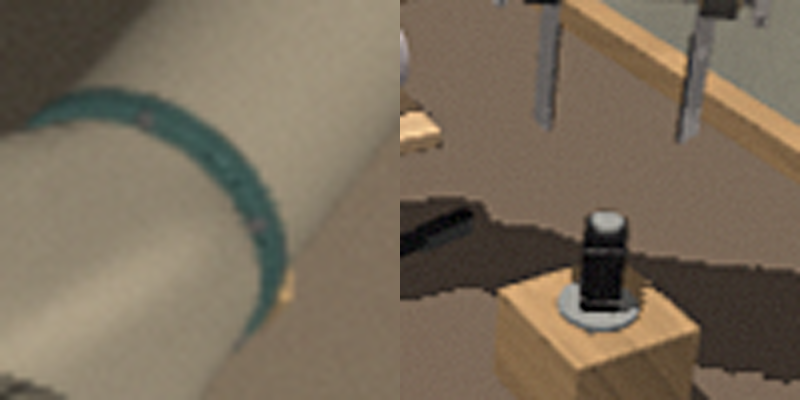

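The fingers straddle the gun, with tips at (545,125) and (688,138) in the crop and the gun at x≈604. They are square to its visible face, so I'll descend and grip.

```bash
python3 -m pendant '[[[-1,1,45,0],[-1,2,85,0],[-1,2,115,0],[-1,2,127,0],[-1,2,127,0],[-1,2,127,0]]]'
python3 -m pendant '[[[0,0,0,0],[0,0,0,0],[0,0,0,0],[0,0,0,0],[0,0,0,0],[0,0,0,0],[0,0,0,0],[0,0,0,0]]]' 20 40
```

```text
t: 3.0
position: [0.5983, -0.2185, 0.0949]
tcp_rot: [179.9, -0.0, 50.4]
contact_force: [0.2, 0.2, -0.1]
width: 0.0796
finger_force: 0.0
t: 3.8
position: [0.5974, -0.2188, 0.0934]
tcp_rot: [180.0, 0.0, 50.3]
contact_force: [0.5, -0.9, 0.5]
width: 0.0281
finger_force: 39.0
```

```bash
python3 -m pendant '[[[0,0,-15,0],[0,0,-30,0],[0,0,-46,0],[0,0,-46,-8],[0,0,-46,-16],[0,0,-46,-24],[0,0,-46,-32],[0,0,-46,-37]]]'
python3 -m pendant '[[[0,0,0,0],[-3,0,0,0],[-6,0,0,0],[-9,0,0,0],[-12,0,0,0],[-12,0,0,0]]]'
python3 - <<'E'
from h import *
go(.597,-.218,.139,86)
ds=env.get_image("side")
def crop(d,u,v,r): return cv2.resize(d["color"][v-r:v+r,u-r:u+r],(500,500),interpolation=cv2.INTER_CUBIC)
cv2.imwrite("pics/lift.png",crop(ds,350,200,45))
E
```

```text
t: 4.6
position: [0.5974, -0.219, 0.1407]
tcp_rot: [180.0, 0.0, 87.6]
contact_force: [-0.4, -0.0, -4.8]
width: 0.028
finger_force: 39.1
t: 5.2
position: [0.5969, -0.2266, 0.139]
tcp_rot: [-179.9, -0.4, 87.3]
contact_force: [-0.9, 6.8, -2.0]
width: 0.0279
finger_force: 40.0
t 5.2 pos [ 0.5969 -0.2266  0.139 ] rot [-179.9   -0.4   87.3] F [-0.9  6.8 -2. ] w 0.0279 ff 40.0
need [ 8.6 -0.3  0.   1.3]
```

View pics/lift.png

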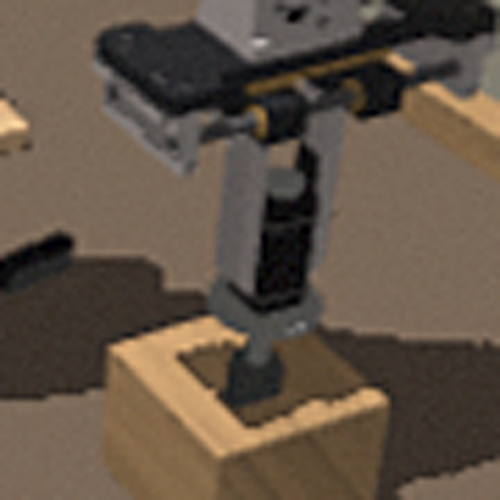

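```bash
python3 -m pendant '[[[0,0,0,0],[-4,0,0,0],[-8,0,0,0],[-12,0,0,0],[-16,0,0,0],[-16,0,0,0]]]' - 16
python3 -m pendant '[[[-4,0,0,0],[-8,0,0,0],[-12,0,0,0],[-12,0,0,0]]]'
python3 - <<'E'
from h import *
go(.597,-.259,.139,86)
E
```

```text
t: 5.85
position: [0.5959, -0.2481, 0.1395]
tcp_rot: [180.0, 0.1, 87.2]
contact_force: [-0.6, 1.6, -4.4]
width: 0.0281
finger_force: 16.0
t: 6.25
position: [0.5952, -0.2595, 0.1393]
tcp_rot: [-180.0, 0.0, 87.3]
contact_force: [-0.3, 2.8, -4.8]
width: 0.028
finger_force: 16.0
t 6.25 pos [ 0.5952 -0.2595  0.1393] rot [-180.     0.    87.3] F [-0.3  2.8 -4.8] w 0.028 ff 16.0
need [0.6 1.8 0.3 1.3]
```

```bash
cat > tilt.py <<'E'
from h import *
from scipy.optimize import least_squares
def tilt():
    s=env.sense(); p=s["position"]; a=np.radians(s["tcp_rot"][2]); g=p+[0,0,.019]
    ex=np.array([np.cos(a),np.sin(a),0]); ey=np.array([-ex[1],ex[0],0])
    d,W=grab("side"); c=d["color"].astype(int).max(-1)
    L=np.stack([(W-g)@ex,(W-g)@ey,W[...,2]-g[2]],-1)*1000
    m=(abs(L[...,1])<13)&(c<75)&(L[...,0]<30)&(L[...,0]>-60)&(L[...,2]>-35)&(L[...,2]<45)
    Q=L[m]; f=lambda k:k[0]+k[1]*Q[:,2]+k[2]*Q[:,1]-Q[:,0]
    r=least_squares(f,[-14,0,0],loss="soft_l1",f_scale=2)
    print("n",len(Q),"offset",r.x[0].round(1),"tilt deg",np.degrees(np.arctan(r.x[1])).round(1),"yaw",np.degrees(np.arctan(r.x[2])).round(1),"mad",np.median(abs(r.fun)).round(2))
    return d,L,m
if __name__=="__main__":
    d,L,m=tilt()
    i=d["color"].copy(); i[m]=(0,0,255); v,u=np.argwhere(m).mean(0).astype(int)
    k=lambda a:cv2.resize(a[v-40:v+50,u-45:u+45],(400,400),interpolation=cv2.INTER_CUBIC)
    cv2.imwrite("pics/tilt1.png",np.hstack([k(d["color"]),k(i)]))
E
python3 tilt.py
```

```text
n 152 offset -8.5 tilt deg -14.8 yaw 3.7 mad 1.69
```

View pics/tilt1.png

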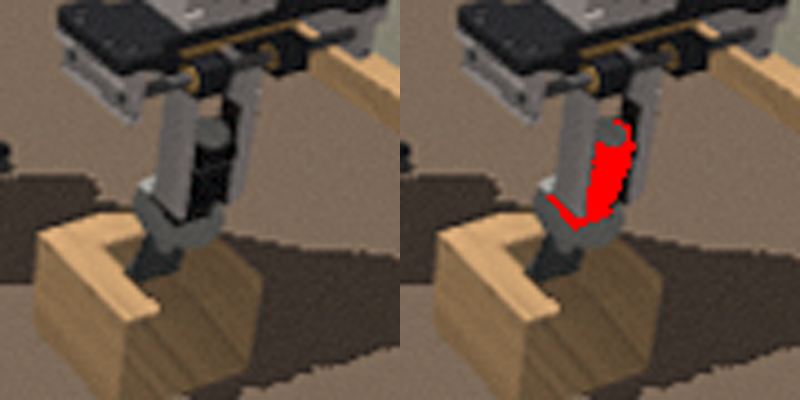

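The gun now leans towards -y with the coupler against the hole's edge. The mask (crop 545-635, 120-230) also caught the dark rim of the collar, so I'll restrict the fit to the grip face.

```bash
sed -i 's/abs(L\[...,1\])<13/abs(L[...,1]+1)<10/; s/L\[...,2\]>-35/L[...,2]>-20/; s/L\[...,2\]<45/L[...,2]<26/' tilt.py
python3 -c "
from tilt import *
for _ in range(4):
  d,L,m=tilt()
Q=L[m]
for a in range(-20,26,9):
  k=(Q[:,2]>=a)&(Q[:,2]<a+9); print(a,k.sum(),np.median(Q[k],0).round(1))
"
```

```text
n 66 offset -9.2 tilt deg -15.6 yaw 2.0 mad 0.5
n 64 offset -9.2 tilt deg -16.3 yaw 0.6 mad 0.75
n 68 offset -9.5 tilt deg -15.8 yaw 0.6 mad 0.69
n 72 offset -9.7 tilt deg -15.0 yaw -0.1 mad 0.53
-20 10 [ -5.4  -4.  -15.4]
-11 12 [-7.8 -0.5 -6.3]
-2 16 [-10.4  -0.8   2.6]
7 15 [-12.7  -0.5  12.5]
16 16 [-15.2   2.7  21.1]
25 3 [-16.3  -1.6  25.2]
```

Run:
```python
from tilt import *
d,L,m=tilt(); v,u=np.argwhere(m).mean(0).astype(int)
s=env.sense(); g=s["position"]+[0,0,.019]; a=np.radians(s["tcp_rot"][2]); ex=np.array([np.cos(a),np.sin(a),0])
# same crop as tilt1.png: recompute its origin from a fixed feature via the new crop
i=cv2.resize(d["color"][150:250,300:400],(600,600),interpolation=cv2.INTER_CUBIC)
for th,col in((16,(0,255,0)),(25,(0,0,255))):
    t=np.radians(th); ax=-np.sin(t)*ex+np.array([0,0,np.cos(t)])
    for k in(39,33,-31,-60,-80,-97):
        q=(pix(d,g+ax*k/1000)-[300,150]+.5)*6; cv2.circle(i,tuple(int(x) for x in q),3,col,-1)
cv2.imwrite("pics/axis.png",i)
```

```text
n 65 offset -9.5 tilt deg -15.8 yaw 1.3 mad 0.58
```

View pics/axis.png

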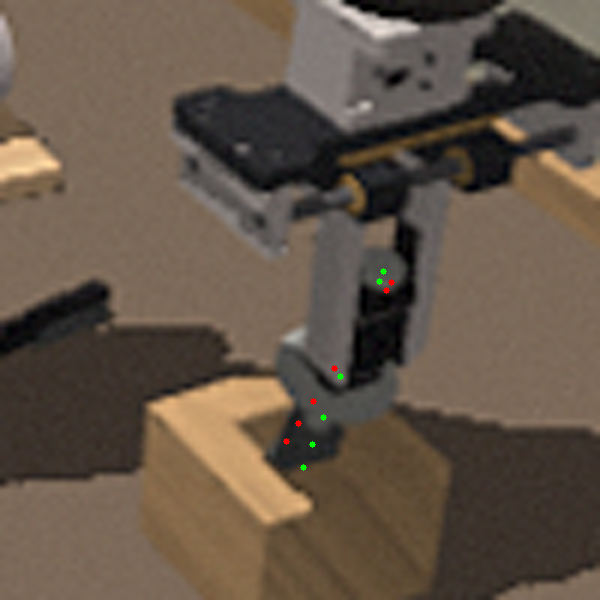

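The 16° markers (green) lie on the coupler's centreline, so the gun leans about 16°. It needs roughly 9° more.

```bash
python3 -m pendant '[[[-4,0,1,0],[-8,0,2,0],[-12,0,4,0],[-15,0,4,0],[-15,0,4,0]]]'
python3 -c "
from tilt import *
tilt();tilt();go(.595,-.2725,.135,86)
"
```

```text
t: 7.05
position: [0.5946, -0.274, 0.1351]
tcp_rot: [-180.0, -0.0, 87.3]
contact_force: [0.3, 3.1, -4.8]
width: 0.0282
finger_force: 16.0
n 52 offset -6.2 tilt deg -22.2 yaw 1.7 mad 0.49
n 53 offset -6.2 tilt deg -22.9 yaw 1.5 mad 0.44
t 7.15 pos [ 0.5946 -0.274   0.1353] rot [-180.     0.    87.3] F [ 0.4  2.2 -4.6] w 0.0279 ff 16.0
need [1.5 0.4 0.3 1.3]
```

```bash
python3 -m pendant '[[[-3,0,1,0],[-5,0,1,0],[-5,0,1,0]]]'
python3 -m pendant '[[[0,0,0,0],[0,0,0,0],[0,0,0,0],[3,0,0,0],[5,0,0,0],[5,0,-10,0],[5,0,-25,0],[5,0,-45,0]]]' - 60
python3 -c "
from tilt import *
tilt();tilt();go(.602,.08,.25,82.5)
"
```

```text
t: 7.45
position: [0.5944, -0.2786, 0.1343]
tcp_rot: [-180.0, -0.0, 87.3]
contact_force: [0.5, 3.3, -5.4]
width: 0.0278
finger_force: 16.0
t: 8.25
position: [0.5945, -0.2743, 0.1807]
tcp_rot: [-180.0, 0.0, 87.3]
contact_force: [-0.1, -0.1, -5.0]
width: 0.0275
finger_force: 60.0
n 53 offset -5.2 tilt deg -23.9 yaw 1.1 mad 0.39
n 55 offset -5.3 tilt deg -23.7 yaw 0.3 mad 0.44
t 8.35 pos [ 0.5971 -0.2758  0.1838] rot [179.6   0.2  87.3] F [ 1.  -0.7 -4. ] w 0.0279 ff 60.0
need [355.6 -12.1 -66.2   4.8]
```

```bash
python3 -m pendant '[[[5,0,-40,0],[35,-2,-70,1],[80,-5,-93,2],[130,-8,-93,3],[180,-11,-93,4],[230,-14,-93,4.8],[280,-17,-93,4.8],[325,-20,-93,4.8]]]'
python3 -m pendant '[[[25,-2,0,0],[42,-3,0,0],[46,-3,0,0],[46,-3,0,0],[46,-3,0,0]]]'
python3 - <<'E'
from tilt import *
go(.5915,.096,.277,82.5)
tilt()
out=[]
for n in("side","top"):
    d=env.get_image(n); p=pix(d,np.array([.597,.135,.19])); u,v=(int(x) for x in p); r=48 if n=="side" else 40
    print(n,u-r,v-r,r); out.append(cv2.resize(d["color"][v-r:v+r,u-r:u+r],(400,400),interpolation=cv2.INTER_CUBIC))
cv2.imwrite("pics/pre.png",np.hstack(out))
E
```

```text
t: 9.15
position: [0.5898, 0.0544, 0.2727]
tcp_rot: [180.0, -0.0, 82.5]
contact_force: [0.3, -0.1, -4.4]
width: 0.0275
finger_force: 60.0
t: 9.65
position: [0.5933, 0.0951, 0.2726]
tcp_rot: [180.0, 0.1, 82.3]
contact_force: [0.5, 0.1, -3.8]
width: 0.0276
finger_force: 60.0
t 9.65 pos [0.5933 0.0951 0.2726] rot [1.80e+02 1.00e-01 8.23e+01] F [ 0.5  0.1 -3.8] w 0.0276 ff 60.0
need [ 0.7 -1.9 -4.4 -0.2]
n 69 offset -4.9 tilt deg -23.0 yaw 2.1 mad 1.03
side 237 89 48
top 179 102 40
```

View pics/pre.png

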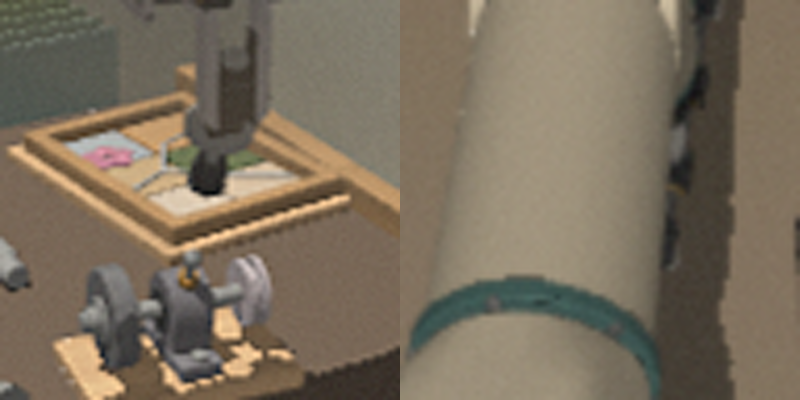

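The side view shows the coupler hanging above and behind the ball (crop 208,180 against 190,262). The top view is blocked by the arm. I'll get the offset between coupler and ball from side-camera depth, since both share the same calibration error.

Run:
```python
from h import *
s=env.sense(); p=s["position"]; a=np.radians(82.5); g=p+[0,0,.019]
ex=np.array([np.cos(a),np.sin(a),0]); ey=np.array([-ex[1],ex[0],0])
Ls=[];C=None
for _ in range(4):
    d,W=grab("side"); Ls.append(np.stack([(W-g)@ex,(W-g)@ey,W[...,2]-g[2]],-1)*1000)
L=np.nanmedian(Ls,0); c=d["color"].astype(int)
np.savez("pre.npz",L=L,c=d["color"],g=g)
x,y,z=L[...,0],L[...,1],L[...,2]
def show(n,m):
    Q=L[m]; print(n,len(Q),"med",np.median(Q,0).round(1),"p5",np.percentile(Q,5,0).round(1),"p95",np.percentile(Q,95,0).round(1))
v,u=np.mgrid[:384,:512]
R=(u>270)&(u<312)&(v>88)&(v<140)&(abs(y)<45)&(abs(x)<70)
for z0 in range(-100,60,10):
    m=R&(z>=z0)&(z<z0+10)
    if m.sum()>4: show(z0,m)
m=R&(y>14)&(y<32)&(z>0)&(z<30); show("fingerL",m)
m=R&(y<-14)&(y>-32)&(z>0)&(z<30); show("fingerR",m)
B=(u>272)&(u<292)&(v>143)&(v<160)
for r in range(146,158):
    print(r,[(k,*L[r,k].round(0).astype(int),c[r,k].max()) for k in range(279,287) if np.isfinite(L[r,k,0])])
```

```text
-100 5 med [ 37.4  -2.1 -91.4] p5 [ 35.6  -8.2 -92.3] p95 [ 39.5   3.3 -90.9]
-90 24 med [ 39.5   3.1 -84.7] p5 [ 33.5 -13.  -89.2] p95 [ 52.   10.9 -80.3]
-80 22 med [ 33.1   2.  -74. ] p5 [ 29.  -15.1 -78.6] p95 [ 44.5   9.3 -70.4]
-70 29 med [ 33.4  -0.5 -64.4] p5 [ 28.4 -14.3 -68.3] p95 [ 43.6   8.4 -60.8]
-60 9 med [ 37.    0.8 -57.8] p5 [ 30.7  -5.2 -59. ] p95 [ 44.8   6.3 -54.3]
-50 6 med [  0.4  -2.2 -40.6] p5 [ -0.6 -12.8 -43. ] p95 [  2.5   7.8 -40. ]
-40 58 med [  7.3  -1.8 -34.4] p5 [ -0.8 -24.2 -38.1] p95 [ 14.9  18.4 -30.6]
-30 51 med [ 18.   10.  -26.1] p5 [  5.8 -22.4 -29.7] p95 [ 33.7  21.4 -21.2]
-20 32 med [  1.1  -7.8 -13.7] p5 [-11.  -22.7 -18.9] p95 [ 36.4  15.3 -10.6]
-10 47 med [-9.  -6.1 -4.3] p5 [-11.9 -27.8  -8.8] p95 [ 0.7 21.8 -0.6]
0 53 med [-8.1  0.4  5.4] p5 [-11.6 -26.7   0.7] p95 [ 4.6 21.7  9.5]
10 50 med [-10.6   0.1  15.4] p5 [-12.6 -26.7  10.5] p95 [ 0.2 22.  19.4]
20 61 med [-11.1   0.7  25.8] p5 [-15.7 -27.5  20.9] p95 [-4.  22.1 29.8]
30 64 med [-8.9 -2.1 35.7] p5 [-14.6 -24.3  31. ] p95 [ 3.9 22.6 39.3]
40 41 med [-10.    0.9  44.7] p5 [-12.4
[... 6030 characters left out ...]
64(-8), np.int64(-190), np.int64(76)), (285, np.int64(84), np.int64(-14), np.int64(-194), np.int64(107)), (286, np.int64(85), np.int64(-19), np.int64(-196), np.int64(134))]
157 [(279, np.int64(83), np.int64(9), np.int64(-193), np.int64(117)), (280, np.int64(83), np.int64(5), np.int64(-194), np.int64(99)), (281, np.int64(82), np.int64(1), np.int64(-194), np.int64(114)), (282, np.int64(80), np.int64(-1), np.int64(-194), np.int64(107)), (283, np.int64(78), np.int64(-4), np.int64(-193), np.int64(78)), (284, np.int64(81), np.int64(-10), np.int64(-196), np.int64(65)), (285, np.int64(83), np.int64(-14), np.int64(-197), np.int64(71)), (286, np.int64(82), np.int64(-17), np.int64(-198), np.int64(86))]
```

In side-camera tool axes, the ball is about 86 mm from the coupler mouth along the axis. The fingers show the same few-mm bias as the rest of that view, so the relative offset is usable. I'll move to about 35 mm short of the ball and measure again.

```bash
python3 -m pendant '[[[4,1,10,0],[9,2,25,0],[13,2,40,0],[14,2,49,0],[14,2,49,0],[14,2,49,0],[14,2,49,0]]]'
cat > rel.py <<'E'
from h import *
s=env.sense(); p=s["position"]; a=np.radians(82.5); g=p+[0,0,.019]
ex=np.array([np.cos(a),np.sin(a),0]); ey=np.array([-ex[1],ex[0],0]); Ls=[]
for _ in range(6):
    d,W=grab("side"); Ls.append(np.stack([(W-g)@ex,(W-g)@ey,W[...,2]-g[2]],-1)*1000)
L=np.nanmedian(Ls,0); c=d["color"].astype(int).max(-1); x,y,z=np.moveaxis(L,-1,0)
print("pos",p.round(4),"rot",s["tcp_rot"].round(1),"t",s["t"])
v,u=np.mgrid[:384,:512]; pg=pix(d,g); R=(abs(u-pg[0])<30)&(abs(v-pg[1])<60)&(abs(y)<35)&(abs(x)<90)
m=R&(z>-18)&(z<27)&(abs(y+3)<9)&(c<75)&(x<20); Q=L[m]; k=np.polyfit(Q[:,2],Q[:,0],1); r=Q[:,0]-np.polyval(k,Q[:,2]); Q=Q[abs(r)<3]; k=np.polyfit(Q[:,2],Q[:,0],1)
th=-np.arctan(k[0]); A=k[1]+14/np.cos(th); print("tilt",np.degrees(th).round(1),"axis x at 0",A.round(1),len(Q))
m=R&(abs(abs(y+3)-22)<5)&(z>0)&(z<40)&(x<0); print("fingers x",np.median(x[m]).round(1),"y range",np.percentile(y[m],[3,97]).round(1))
U=np.array([np.sin(th),0,-np.cos(th)])
T=(L-[A,-3,0])@U   # along the axis
for t0 in range(50,110,6):
    m=R&(T>=t0)&(T<t0+6)&(np.linalg.norm(L-[A,-3,0]-T[...,None]*U,axis=-1)<26)
    if m.sum()>3:
        X=((x-A)*np.cos(th)+z*np.sin(th))[m]; print(t0,m.sum(),"perp x p10/50",np.percentile(X,[10,50]).round(1),"y",np.percentile(y[m],[4,96]).round(1))
pb=pix(d,[.607,.1716,.1247]); w=(abs(u-pb[0])<7)&(abs(v-pb[1])<7)
b=g+0; zb=W[...,2]; m=w&(z+g[2]*1000>117)&(z+g[2]*1000<136)&(abs((W-[.6085,.1706,.1247])@ex)<.02)
q=L[m]; print("ball surf",m.sum(),q.mean(0).round(1),"centre",(q.mean(0)+8*.67*np.array([.79,-.27,-.55])).round(1),"uv",u[m].mean().round(1),v[m].mean().round(1))
E
python3 rel.py
```

```text
t: 10.7
position: [0.5976, 0.1113, 0.2242]
tcp_rot: [179.9, -0.0, 82.5]
contact_force: [0.5, 0.8, -4.3]
width: 0.0275
finger_force: 60.0
pos [0.5976 0.1113 0.2242] rot [179.9  -0.   82.5] t 10.7
tilt 24.3 axis x at 0 10.4 52
fingers x -11.0 y range [-27.8  22.4]
62 15 perp x p10/50 [-8.9 -3.9] y [-11.7   6.3]
68 21 perp x p10/50 [-12.3  -7. ] y [-16.9   9.1]
74 10 perp x p10/50 [-13.6 -11. ] y [-10.3   9.1]
80 9 perp x p10/50 [-12.9 -10.3] y [-7.5  8.7]
86 11 perp x p10/50 [-14.7 -11.6] y [-12.7   8.9]
92 11 perp x p10/50 [-13.1  -7.5] y [-16.1  10.4]
ball surf 16 [  55.5   -0.4 -115.5] centre [  59.7   -1.9 -118.4] uv 283.2 150.4
```

```bash
python3 -m pendant '[[[-2,-1,0,0],[-3,-1.5,0,0],[-3,-1.5,0,0],[-3,-1.5,0,0],[-3,-1.5,0,0],[-3,-1.5,0,0],[-3,-1.5,0,0],[-3,-1.5,0,0]]]'
python3 rel.py
python3 -m pendant '[[[0,0,0,0],[0,0,0,0],[0,0,0,0],[0,0,0,0],[0,0,0,0],[0,0,0,0],[0,0,0,0],[0,0,0,0]]]'
```

```text
t: 11.8
position: [0.5951, 0.1088, 0.2234]
tcp_rot: [-180.0, 0.0, 82.5]
contact_force: [0.1, -0.4, -3.2]
width: 0.0279
finger_force: 60.0
pos [0.5951 0.1088 0.2234] rot [-180.     0.    82.5] t 11.8
tilt 24.3 axis x at 0 10.6 56
fingers x -11.3 y range [-28.4  22. ]
62 19 perp x p10/50 [-10.7  -4.8] y [-12.7   6.7]
68 15 perp x p10/50 [-12.5  -6.1] y [-14.3   8.6]
74 8 perp x p10/50 [-12.9 -10.6] y [-12.1   9.3]
80 12 perp x p10/50 [-13.4 -10.4] y [-12.8   9. ]
86 10 perp x p10/50 [-12.5  -9.7] y [-15.1   8.4]
92 13 perp x p10/50 [-14.5 -10.1] y [-14.3  10.3]
ball surf 16 [  57.9   -2.5 -114.5] centre [  62.2   -3.9 -117.5] uv 283.2 150.4
t: 12.9
position: [0.5951, 0.1088, 0.2235]
tcp_rot: [180.0, -0.0, 82.5]
contact_force: [0.4, 0.1, -4.6]
width: 0.0278
finger_force: 60.0
```

Lateral error is now about 1.5 mm and tilt 24.3°, with the mouth about 32 mm short of the ball. That has been held for over a second. Now I'll press along the axis.

```bash
python3 -m pendant '[[[1.7,0,3.6,0],[3.4,0,7.3,0],[5.1,0,10.9,0],[6.8,0,14.6,0],[8.4,0,18.2,0],[10.1,0,21.9,0],[11.8,0,25.5,0],[11.8,0,25.5,0]]]'
python3 -m pendant '[[[1.7,0,3.6,0],[3.4,0,7.3,0],[4.2,0,9.1,0],[4.2,0,9.1,0]]]'
```

```text
t: 13.7
position: [0.5962, 0.1209, 0.1973]
tcp_rot: [-179.9, 0.0, 82.5]
contact_force: [-0.3, 1.3, -5.7]
width: 0.0278
finger_force: 60.0
t: 14.1
position: [0.597, 0.1238, 0.189]
tcp_rot: [-180.0, 0.1, 82.5]
contact_force: [-1.2, -2.1, -0.7]
width: 0.0277
finger_force: 60.0
```

```bash
python3 -m pendant '[[[1.3,0,2.7,0],[2.5,0,5.5,0],[2.5,0,5.5,0]]]'
python3 -m pendant '[[[1.3,0,2.7,0],[2.5,0,5.5,0],[2.5,0,5.5,0]]]'
```

```text
t: 14.4
position: [0.5969, 0.1282, 0.1818]
tcp_rot: [-179.9, -0.0, 82.5]
contact_force: [1.3, -0.3, -11.4]
width: 0.0278
finger_force: 60.0
t: 14.7
position: [0.5982, 0.1293, 0.1783]
tcp_rot: [180.0, 0.0, 82.5]
contact_force: [-1.7, -2.6, -0.7]
width: 0.0277
finger_force: 60.0
```

```bash
python3 rel.py | head -4
```

```text
pos [0.5982 0.1293 0.1783] rot [180.    0.   82.5] t 14.7
tilt 24.3 axis x at 0 10.4 52
fingers x -11.0 y range [-27.5  21.9]
62 19 perp x p10/50 [-9.  -4.1] y [-14.2   5.6]
```

```bash
python3 -m pendant '[[[1.3,0,2.7,0],[2.5,0,5.5,0],[2.5,0,5.5,0],[2.5,0,5.5,0]]]'
python3 -m pendant '[[[1.3,0,2.7,0],[2.5,0,5.5,0],[2.5,0,5.5,0],[2.5,0,5.5,0]]]'
```

```text
t: 15.4
position: [0.5989, 0.1317, 0.1729]
tcp_rot: [179.9, -0.0, 82.5]
contact_force: [0.0, -3.9, 4.8]
width: 0.0277
finger_force: 60.0
t: 15.8
position: [0.5992, 0.1339, 0.1679]
tcp_rot: [179.9, 0.0, 82.5]
contact_force: [-1.3, -5.0, 7.8]
width: 0.0273
finger_force: 60.0
```

```bash
python3 -m pendant '[[[0.4,0,0.9,0],[0.4,0,0.9,0],[0.4,0,0.9,0],[0.4,0,0.9,0],[0.4,0,0.9,0],[0.4,0,0.9,0]]]'
python3 rel.py; python3 -c "
from h import *
d=env.get_image('side'); u,v=286,140
cv2.imwrite('pics/end.png',cv2.resize(d['color'][v-45:v+45,u-45:u+45],(600,600),interpolation=cv2.INTER_CUBIC))"
```

```text
t: 16.4
position: [0.5993, 0.1343, 0.1672]
tcp_rot: [179.9, -0.0, 82.5]
contact_force: [-1.0, -5.4, 9.2]
width: 0.0277
finger_force: 60.0
pos [0.5993 0.1343 0.1672] rot [179.9  -0.   82.5] t 16.4
tilt 24.4 axis x at 0 10.3 48
fingers x -11.3 y range [-29.4  22. ]
50 4 perp x p10/50 [-13.1 -10.1] y [-6.1  4.7]
56 10 perp x p10/50 [-13.1 -10.8] y [-10.3   8.1]
62 10 perp x p10/50 [-14.3 -11.9] y [-8.9  8.8]
68 9 perp x p10/50 [-13.7 -11.1] y [-13.9   9. ]
74 8 perp x p10/50 [-13.  -10.2] y [-6.7  8.2]
80 13 perp x p10/50 [-14.6 -11.3] y [-18.5   9.6]
92 18 perp x p10/50 [-11.2  -6.9] y [-12.   15.2]
98 46 perp x p10/50 [-19.1 -12.6] y [-19.6  15.3]
104 25 perp x p10/50 [-24.4 -17.5] y [-9.7 17. ]
ball surf 29 [ 27.8   1.1 -60.7] centre [ 32.1  -0.3 -63.6] uv 283.0 151.7
```

View pics/end.png

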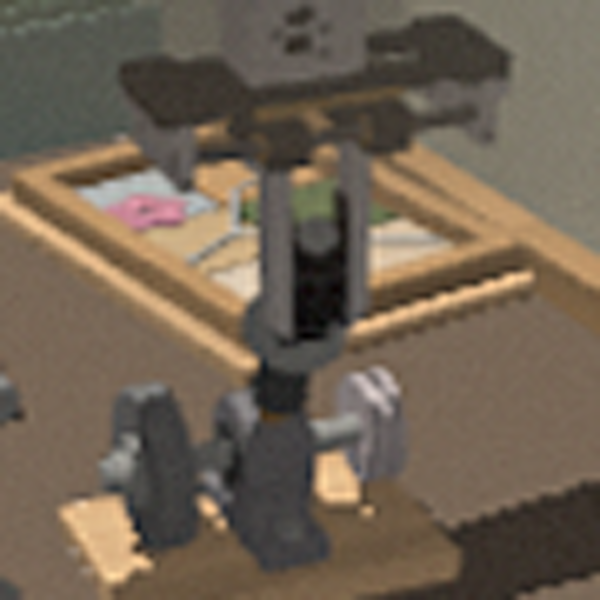

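The coupler is right over the nipple, down near the brass hexagon (300,395). It now ends at about 86 mm along the axis instead of 98, so the nozzle is about 12 mm in. The axial push of about 14 N agrees, and the gun is still gripped, so I'll hand in.

```bash
python3 -c "
from cell import env
print(env.finish_job())"
```

```text
the job is handed in; nothing more can be done
None
```

The job is handed in at about 16.5 s: I held the gun lined up about 32 mm short of the nipple for over a second, then pressed it on, and it is still gripped with the coupler snapped over the ball and the nozzle an estimated 12–13 mm in; the hand-in call returned no verdict.

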